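# Fit a brake pad into a caliper and pin it

## Robot

A 7-joint arm with a two-finger parallel gripper is mounted at the origin on a cart in front of the work surface, level with it; the furniture and walls round the work are solid. World frame = base frame: x ahead of the robot, y to its left, z up, the work surface at z = 0. Lengths are in m, angles in rad, forces in N, time in s.
With the tool pointing down it reaches from about 0.425 to 1.025 m from the base axis. Payload 3.6 kg.
Tool frame: the origin (TCP) lies on the centre line of the jaws, within the pads' length; the fingertips stand 22 mm ahead of it and the grasp point (between the pads) lies 3 mm ahead of it; z points along the fingers, x is the direction in which the jaws open and shut, and the axes are right-handed (so a half turn about z gives the same grasp; the last joint's range is limited). The gripper opens to 85 mm and grips with 20 to 120 N. Pads are 22 mm wide; open, the fingers measure 114 mm over their backs; the gripper's body (76 mm by 85 mm) begins 54 mm behind the grasp point. The pads swing forward as they close: fully open they stand 13 mm farther back than shut.
Start: joints at [-1.198, 0.591, 0.048, 1.609, -0.033, 0.943, -0.034], TCP at [0.326, 0.647, 0.253] pointing down, gripper open.
Joint ranges: [-2.69, 2.69], [-0.47, 2.24], [-1.27, 1.36], [0.19, 2.51], [-1.53, 4.68], [0.08, 2.07], [-3.09, 3.09]. Speed limits (rad/s): [2.57, 2.57, 3.14, 3.14, 3.14, 3.14, 3.14].

## Interface

Orientations are given as a unit quaternion [w, x, y, z].
In Python, from rig import arm gives the robot as it stands. The module is installed in compiled form; this text tells all that it offers.
- The arm moves only by the tool step_arm, never from a script. Its argument "rows" is a list of rows, each a list of 7 numbers: the turn, a rotation vector about the tool's x, y, z in rad, then the shift along the tool's x, y, z in mm, then the opening, from 0 (shut) to 1 (fully open). In form: [[wx, wy, wz, tx, ty, tz, gripper], ...]. A call has 1 to 8 rows; each row shifts and turns the pose as measured when the row begins, along the tool's axes as they then stand; what a row does not reach is not made up. A row lasts 1/12 s, in which the tool goes at most 41.7 mm and 7.16 degrees, less where a joint would pass 70% of its speed; a pose out of reach is approached as far as the arm can. A call is refused whole if a number of a shift passes 41.7 or a number of a turn 0.125, either way. A call with a gripper value outside its range is refused whole. The fingers move at their own pace and stop on an object; "force" is the grip in N (left out, the last holds). Time passes only in rows, so rows that do not move let the fingers close. It gives the time, the measured TCP pose, the force and the opening at its end, in the units of the state.
- arm.sense(): the state, without advancing time (a new reading comes with each control period).
- arm.grab_frame(name): name is "scene" or "side" or "wrist"; returns a dict with "pixels" (480x640x3 uint8, red, green, blue), "intrinsics" (3x3 intrinsics, pixels), "k1" (the pictures are not rectified: a ray, as slopes to the right and down, at radius r is drawn at 1 + k1 r^2 times it, then the intrinsics apply), "position" and "rotation" of the camera in the world. Camera axes: x right, y down, z forward; pixel columns grow to the right and rows downward; lengths in m; the calibration is good to about 2 mm. A picture is of the moment at which its call begins. There is no depth.
- arm.finish_job(): hands the job in, once; it reports no verdict.
The state is a dict: "t": time; "joints": joint angles; "qd": joint speeds; "effort": joint torques, N m; "tcp_pos": TCP position; "orientation": TCP orientation; "wrist_force": force on the tool from outside, world axes, zero at the start; "moment": the same for the moment, N m; "gripper_width": opening from 0.0 (shut) to 1.0 (fully open).
Only numpy, scipy, OpenCV 4.12 (cv2) and the standard library are available. Lean on these libraries where they do the work, as an engineer would, in place of code of your own. Each camera call takes 0.05 s, during which the arm holds its last target. There are 200 camera calls.

## Task

Fit the brake pad that lies on the caliper's bench plate: push it into the caliper's mouth, over the raised lip, until it drops flat into its seat behind the lip, lining side up. Then slide the keeper pin from the right-hand side through both eyes above the pad, fully home with its head against the right eye, and let go. Leave the grease tin, the spare pad and the coil spring where they are.

Things in the scene. Friction and masses are not known exactly. Their poses are not given: they have to be found in the camera images.
- caliper: Fixed dark grey cast brake caliper on its side, on a bright steel plate 220 x 150 x 8 mm. Frame: origin on the bench below the lip's inner edge, mid-width; x into the caliper (away from the robot), y left, z up. Plate x -115 to 105, y -75 to 75, top (ledge for the pad) z = 8 mm. From x = 32 mm the piston side hangs over the seat at z = 34 mm; highest point z = 60 mm, at x = 62 mm
- lip (a point): mid-width on the inner (far) edge of the lip, caliper frame (0, 0, 10.5) mm. Lip crest x = -8 to 0 mm at z = 10.5 mm, 72 mm wide; in front of it a lead-in ramp rises from the ledge (z = 8 mm) at x = -28 mm; behind it a sheer drop of 5.5 mm to the seat
- seat (a point): centre of the seat floor, caliper frame (21, 0, 5) mm: where the pad's origin ends, within 2 mm. Seat x = 0 to 42 mm (back wall). Side cheeks: inner faces at y = -35 and 35 mm from x = -30 mm inward, up to z = 19.5 mm; in front of that, x = -53 to -30 mm, they flare out to inner y = 45 mm either side, as high
- eye_right (a point): centre of the right eye's hole on its outer face, caliper frame (10, -49, 28) mm; the pin enters here along the caliper's +y. The two eyes are round lugs on the cheeks, 28 mm across and 12 mm thick, with 15 mm holes on one axis
- eye_left (a point): centre of the left eye's hole, on its outer face (caliper frame 10, +49, 28 mm)
- brake_pad: dark grey brake pad, 40 (x) x 65 (y) x 14 mm, 0.28 kg, lying lining up on the plate in front of the lip, long side roughly across the mouth; steel backing 40 x 65 x 5 mm, lining block 34 x 58 x 9 mm on top of it. Origin: centre of its underside, z up
- keeper_pin: steel keeper pin lying level on the bench at the right, nose towards the caliper: round shank 12 mm thick and 115 mm long (the last 11 mm taper to 6 mm) along +x, and behind it (x = -46 to 0 mm) a flat head 46 mm long, 24 mm wide (y), 12 mm thick (z); 0.18 kg. Origin: middle of the underside at the shoulder, where head and shank meet; its axis is 6 mm above
- pin_tip (a point): end of the pin's nose, on its axis, 115 mm from the shoulder
- pin_shoulder (a point): on the pin's axis at the shoulder of the head, which stops against the right eye's outer face
- pin_head (a point): on the pin's axis, 26 mm behind the shoulder: a good place to grip, across the 24 mm width
- grease_tin: blue grease tin, 53 mm across, 38 mm tall, standing at the right; origin under its centre; bystander
- spare_pad: another brake pad, 40 x 61 x 14 mm, on the bench at the left; origin under its centre; bystander
- coil_spring: dark coil spring lying on the bench at the left, 56 mm long, 29 mm thick; origin under its centre; bystander
Not all that is in view belongs to the job. What is shaped like the brake_pad but green is not meant.

How it is judged:
By the outcome, as a careful person would: the job done as asked, in the order asked, and still so for the second after the job is handed in, with the robot touching nothing.
It also fails if it takes over 61 s, if anything falls off the work surface, if the arm or the gripper's body presses on something with over 40 N, if the wrist force passes 120 N, or if a joint passes its speed limit or range.

## Working session

There is one attempt and no reset: what is moved stays moved. The work goes in short steps, Python scripts to look and compute and a tool call to move; the robot and the scene stay as the last step left them, time stands still between calls to the robot, and variables do not carry over. Pictures are saved under pics/ and viewed, about 8 in all and at most 12, crops included, and the job is handed in when it is done.

Besides the shell and the picture viewer there is one more tool, called after "Request:" as a command line: name --pt "numbers of a row" for each row, then --argument value for the rest. step_arm: Moves the arm, as the interface text tells. Its arguments: {"type":"object","properties":{"rows":{"type":"array","items":{"type":"array","items":{"type":"number"}}},"force":{"type":"number"}},"required":["rows"]}

```bash
mkdir -p pics
cat > h.py <<'E'
import numpy as np, cv2, pickle
from scipy.spatial.transform import Rotation as R
from rig import arm
def grab(n,save=None):
    f=arm.grab_frame(n); f['name']=n
    if save: cv2.imwrite('pics/'+save+'.png',cv2.cvtColor(f['pixels'],cv2.COLOR_RGB2BGR)); pickle.dump(f,open('pics/'+save+'.pkl','wb'))
    return f
def load(s): return pickle.load(open('pics/'+s+'.pkl','rb'))
def dist(f): return np.array([f['k1'],0,0,0,0.])
def rays(f,uv):
    K=np.array(f['intrinsics'],float)
    p=cv2.undistortPoints(np.array(uv,float).reshape(-1,1,2),K,dist(f)).reshape(-1,2)
    d=np.c_[p,np.ones(len(p))]@np.array(f['rotation'],float).T
    return np.array(f['position'],float),d
def plane(f,uv,z):
    o,d=rays(f,uv); return o+d*((z-o[2])/d[:,2])[:,None]
def proj(f,P):
    Rm=np.array(f['rotation'],float); q=(np.atleast_2d(P)-np.array(f['position']))@Rm
    return cv2.projectPoints(q,np.zeros(3),np.zeros(3),np.array(f['intrinsics'],float),dist(f))[0].reshape(-1,2)
def tri(obs):
    A=np.zeros((3,3));b=np.zeros(3)
    for f,uv in obs:
        o,d=rays(f,[uv]);d=d[0]/np.linalg.norm(d[0]);M=np.eye(3)-np.outer(d,d);A+=M;b+=M@o
    x=np.linalg.solve(A,b)
    return x,[float(np.linalg.norm(proj(f,x)[0]-uv)) for f,uv in obs]
def tcp():
    s=arm.sense(); q=s['orientation']; return np.array(s['tcp_pos']),R.from_quat([q[1],q[2],q[3],q[0]]),s
E
python3 - <<'E'
from h import *
np.set_printoptions(precision=4,suppress=True)
for n in['scene','side','wrist']:
    f=grab(n,n+'0'); print(n,f['intrinsics'][0],f['k1'],f['position']); print(np.array(f['rotation']))
p,r,s=tcp();print(p,r.as_matrix(),s)
E
```

```text
scene [534.2596   0.     315.7271] -0.09352765621753904 [-0.0262  0.9343  0.758 ]
[ 0.1247 -0.2291  0.8489 -0.4598]
side [619.8098   0.     322.1466] -0.11845160985149687 [ 0.4885 -1.1142  0.9552]
[-0.4343  0.9003 -0.0273  0.0074]
wrist [394.0101   0.     320.4701] 0.024275413018547375 [0.256  0.6821 0.3731]
[0.1317 0.8411 0.5185 0.0802]
[0.326  0.6469 0.2524] [[ 0.4499  0.8931 -0.0007]
 [ 0.8931 -0.4499 -0.0016]
 [-0.0018  0.0001 -1.    ]] {'t': 0.15, 'joints': array([-1.1975,  0.5919,  0.0483,  1.6095, -0.0333,  0.9427, -0.0337]), 'qd': array([-0.0001, -0.0028,  0.0014, -0.0043,  0.0011, -0.0011, -0.0006]), 'effort': array([  0.0031, -54.9248,   1.5497, -19.8456,   0.0095,   0.0056,
         0.    ]), 'tcp_pos': array([0.326 , 0.6469, 0.2524]), 'orientation': array([ 0.0005,  0.8515,  0.5244, -0.0007]), 'wrist_force': array([ 0.2737, -0.5642,  0.1631]), 'moment': array([-0.0108,  0.0149, -0.0625]), 'gripper_width': 0.999434330222212}
```

```bash
sed -i "s/f\['name'\]=n/f['name']=n; q=f['rotation']; f['rotation']=R.from_quat([q[1],q[2],q[3],q[0]]).as_matrix()/" h.py
python3 - <<'E'
from h import *
for n in['scene0','side0','wrist0']:
    f=load(n);q=f['rotation'];f['rotation']=R.from_quat([q[1],q[2],q[3],q[0]]).as_matrix();pickle.dump(f,open(f'pics/{n}.pkl','wb'))
    print(n,f['rotation'][:,2])
E
```

```text
scene0 [ 0.42242381 -0.72343509 -0.54607673]
side0 [ 0.03701981  0.78158017 -0.62270536]
wrist0 [ 0.27147119 -0.13828515 -0.95246029]
```

View pics/scene0.png

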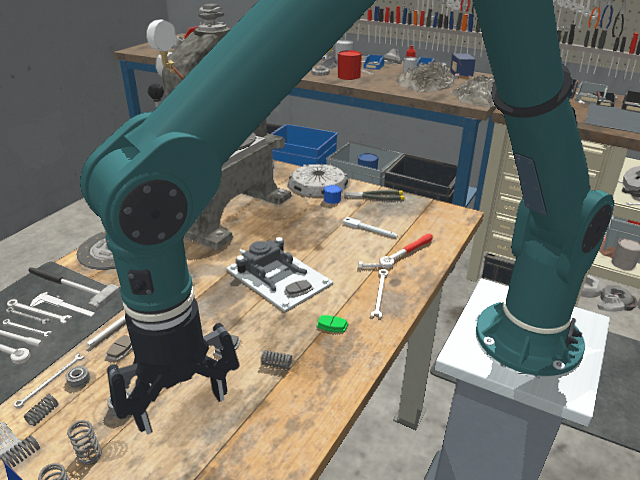

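View pics/side0.png

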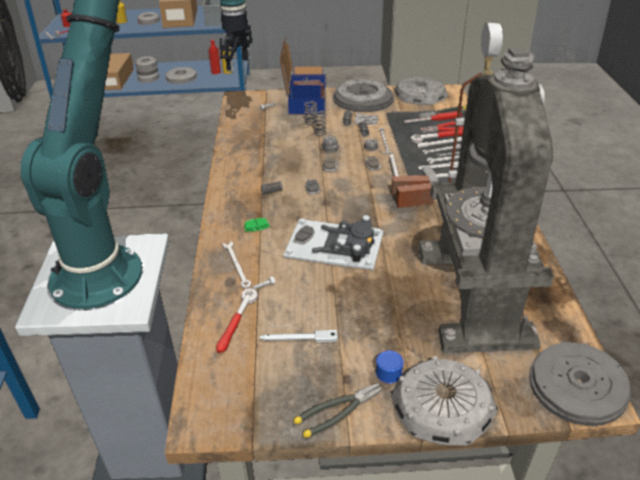

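Run:
```python
import cv2,numpy as np
s=cv2.imread('pics/scene0.png');d=cv2.imread('pics/side0.png')
def c(im,x,y,w,h,W,H): return cv2.resize(im[y:y+h,x:x+w],(W,H),interpolation=cv2.INTER_CUBIC)
a=np.hstack([c(s,220,225,120,90,400,300),c(s,330,180,120,90,400,300)])
b=np.hstack([c(d,280,205,120,90,400,300),c(d,215,275,200,150,400,300)])
cv2.imwrite('pics/c1.png',np.vstack([a,b]))
```

```text
(no output)
```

View pics/c1.png

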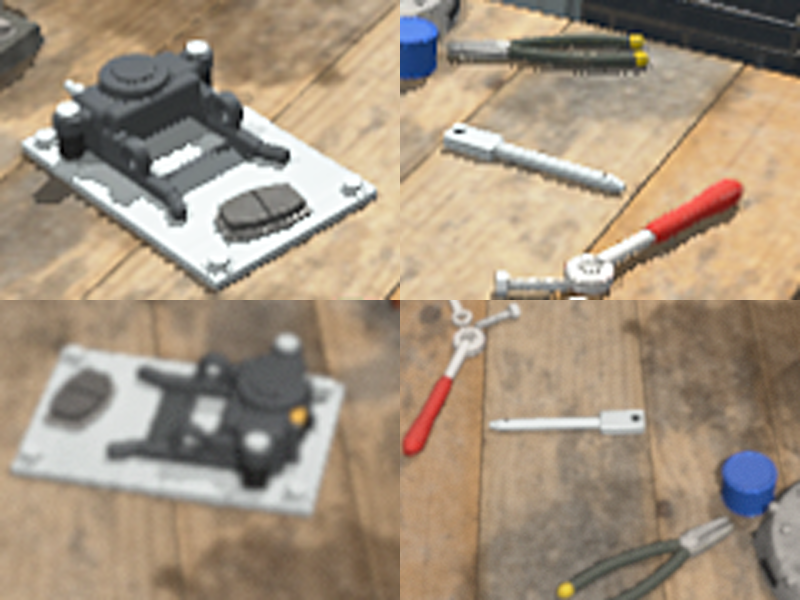

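Run:
```python
from h import *
np.set_printoptions(precision=4,suppress=True)
s=load('scene0');d=load('side0');w=load('wrist0')
print('plate side',plane(d,[(301,218.5),(283.9,256.6),(373.6,268.9),(382.9,229.6)],.008))
print('plate scene',plane(s,[(286.6,311.7),(332.5,282),(226.6,269)],.008))
print('pin side',plane(d,[(336.5,335),(260,337.5)],.006))
print('pin scene',plane(s,[(330+45*.3,180+132*.3),(330+222*.3,180+185*.3)],.006))
p,r,_=tcp(); print(r.inv().apply(w['position']-p), r.as_matrix().T@w['rotation'],w['intrinsics'])
```

```text
plate side [[ 0.4962  0.1882  0.008 ]
 [ 0.4507  0.0359  0.008 ]
 [ 0.6599 -0.0237  0.008 ]
 [ 0.7018  0.1261  0.008 ]]
plate scene [[0.4809 0.1919 0.008 ]
 [0.4465 0.0471 0.008 ]
 [0.6943 0.1304 0.008 ]]
pin side [[ 0.558  -0.2259  0.006 ]
 [ 0.3988 -0.2229  0.006 ]]
pin scene [[ 0.5616 -0.2272  0.006 ]
 [ 0.399  -0.2236  0.006 ]]
[-0.0003 -0.0783 -0.1208] [[ 1.      0.0004  0.0003]
 [-0.0005  0.9525  0.3046]
 [-0.0002 -0.3046  0.9525]] [[394.0101   0.     320.4701]
 [  0.     394.0101 236.6351]
 [  0.       0.       1.    ]]
```

View pics/wrist0.png

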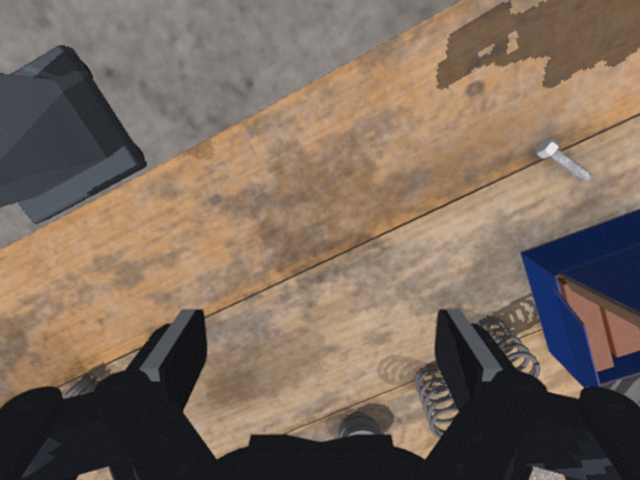

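Request:
step_arm --pt "0 0 -0.087 -24 33 0 1" --pt "0 0 -0.087 -26 31 0 1" --pt "0 0 0 -28 30 0 1" --pt "0 0 0 -28 30 0 1" --pt "0 0 0 -28 30 0 1" --pt "0 0 0 -28 30 0 1" --pt "0 0 0 -28 30 0 1" --pt "0 0 0 -28 30 0 1"

```text
t: 0.82
tcp_pos: [0.4835, 0.3701, 0.2466]
orientation: [-0.005, 0.792, 0.611, -0.002]
wrist_force: [0.6, -0.7, 0.0]
gripper_width: 1.003
```

Request:
step_arm --pt "0 0 0.005 -28 25 0 1" --pt "0 0 0.005 -28 25 0 1" --pt "0 0 0 -28 25 0 1" --pt "0 0 0 -28 25 0 1" --pt "0 0 0 -28 25 0 1" --pt "0 0 0 -28 25 1 1" --pt "0 0 0 -24 20 0 1" --pt "0 0 0 0 0 0 1"

```text
t: 1.48
tcp_pos: [0.6048, 0.1149, 0.2425]
orientation: [-0.001, 0.8, 0.6, -0.004]
wrist_force: [0.3, -0.2, 0.0]
gripper_width: 1.001
```

```bash
python3 -c "
from h import *
grab('wrist','w1');p,r,s=tcp();print(p,r.as_matrix()[:,:2].T)"
```

```text
[0.60359924 0.11793431 0.24230124] [[ 0.27676391  0.9609333  -0.00298735]
 [ 0.96089477 -0.27677961 -0.00861881]]
```

Request:
step_arm --pt "0 0 0 -30 0 0 1" --pt "0 0 0 -30 0 0 1" --pt "0 0 0 -30 0 0 1" --pt "0 0 0 -25 0 0 1" --pt "0 0 0 0 0 0 1"

```text
t: 1.95
tcp_pos: [0.5699, 0.0117, 0.2407]
orientation: [-0.005, 0.796, 0.605, -0.003]
wrist_force: [0.3, 0.1, 0.0]
gripper_width: 1.006
```

Run:
```python
from h import *
grab('wrist','w2');p,r,s=tcp();print(p,r.as_matrix()[:,:2].T)
a=cv2.imread('pics/w1.png');b=cv2.imread('pics/w2.png')
cv2.imwrite('pics/w1c.png',np.vstack([cv2.resize(i[0:340,:],(560,298)) for i in(a,b)]))
```

```text
[0.57057379 0.01470426 0.2408007 ] [[ 0.26455224  0.96436272  0.00408092]
 [ 0.96431344 -0.26448761 -0.01207855]]
```

View pics/w1c.png

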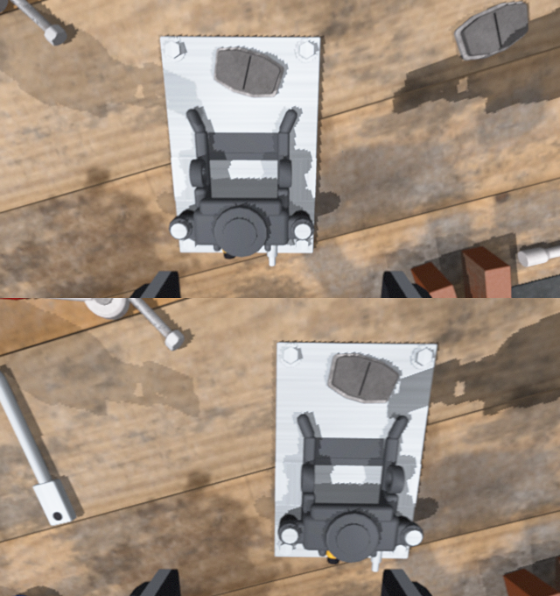

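```bash
cat > m.py <<'E'
from h import *
np.set_printoptions(precision=4,suppress=True)
def comps(m,amin):
    cs,_=cv2.findContours(m,cv2.RETR_EXTERNAL,cv2.CHAIN_APPROX_NONE)
    return sorted([c for c in cs if cv2.contourArea(c)>amin],key=cv2.contourArea,reverse=True)
def bright(f):
    h=cv2.cvtColor(f['pixels'],cv2.COLOR_RGB2HSV); return ((h[...,2]>150)&(h[...,1]<45)).astype(np.uint8)
def quad(c):
    h=cv2.convexHull(c)
    for e in np.arange(2,40,1.):
        a=cv2.approxPolyDP(h,e,True)
        if len(a)==4: return a.reshape(-1,2).astype(float)
E
python3 - <<'E'
from m import *
fs={n:load(n) for n in('w1','w2')}
for n,f in fs.items():
    m=bright(f); m[330:]=0
    for c in comps(m,300)[:4]:
        x,y,w,h=cv2.boundingRect(c); print(n,'bright',cv2.contourArea(c),(x,y,w,h),quad(c).tolist())
    c=max(comps(m,300),key=cv2.contourArea)
    hull=np.zeros(m.shape,np.uint8);cv2.fillPoly(hull,[cv2.convexHull(c)],1)
    v=f['pixels'].max(2); x,y,w,h=cv2.boundingRect(c)
    hull[y+int(h*.33):]=0
    d=((v<130)&(hull>0)).astype(np.uint8); d=cv2.morphologyEx(d,cv2.MORPH_OPEN,np.ones((3,3)))
    for k in comps(d,200)[:3]: 
        r=cv2.minAreaRect(k); print('dark',cv2.contourArea(k),r); 
        P=plane(f,cv2.boxPoints(r),.014);print(P[:,:2].tolist(),'c',P.mean(0),np.linalg.norm(np.diff(P,axis=0),axis=1))
E
```

```text
w1 bright 22637.0 (182, 41, 184, 210) [[183.0, 41.0], [365.0, 43.0], [357.0, 250.0], [201.0, 244.0]]
w1 bright 1396.0 (241, 182, 76, 23) [[316.0, 183.0], [316.0, 203.0], [242.0, 201.0], [241.0, 184.0]]
w1 bright 1005.0 (294, 255, 64, 49) [[354.0, 260.0], [356.0, 289.0], [308.0, 303.0], [294.0, 288.0]]
w1 bright 707.0 (194, 255, 60, 34) [[195.0, 259.0], [207.0, 255.0], [253.0, 287.0], [207.0, 288.0]]
dark 2857.0 ((283.7264099121094, 80.70753479003906), (77.33399200439453, 46.839942932128906), 15.945395469665527)
[[0.495855839789863, 0.075790290723597], [0.46679450553407636, 0.09728560801151062], [0.49849240671615425, 0.15053356737750426], [0.529116516856234, 0.13052247966838365]] c [0.4976 0.1135 0.014 ] [0.0361 0.062  0.0366]
w2 bright 23005.0 (313, 50, 187, 246) [[317.0, 50.0], [499.0, 54.0], [470.0, 252.0], [313.0, 293.0]]
w2 bright 2441.0 (0, 94, 82, 166) [[0.0, 94.0], [80.0, 255.0], [58.0, 259.0], [0.0, 119.0]]
w2 bright 1256.0 (361, 191, 76, 22) [[436.0, 192.0], [432.0, 212.0], [361.0, 208.0], [361.0, 192.0]]
w2 bright 831.0 (57, 0, 87, 23) [[136.0, 17.0], [119.0, 22.0], [57.0, 0.0], [143.0, 0.0]]
dark 2939.0 ((416.4681396484375, 90.6082763671875), (74.15331268310547, 48.194007873535156), 16.389541625976562)
[[0.49835162854426435, 0.07849654220622579], [0.46698040888222503, 0.0970102018956873], [0.49801202696276003, 0.14968156561590848], [0.53092108266642, 0.13275379698965706]] c [0.4986 0.1145 0.014 ] [0.0364 0.0611 0.037 ]
```

Run:
```python
from m import *
f1,f2=load('w1'),load('w2')
Q={}
for n,f,(x0,x1) in(('w1',f1,(170,375)),('w2',f2,(305,505))):
    m=bright(f);m[:,:x0]=0;m[:,x1:]=0;m[292:]=0
    pts=np.vstack([c for c in comps(m,200)])
    h=cv2.convexHull(pts).reshape(-1,2)
    # line fits of left, right, front from raw extreme pixels per row/col
    ys=np.arange(50,240); ma=m.copy()
    big=max(comps(m,200),key=cv2.contourArea);k=np.zeros_like(m);cv2.drawContours(k,[big],-1,1,-1)
    ys=np.arange(60,235);L=np.array([(np.nonzero(k[y])[0].min()-.5,y) for y in ys]);Rr=np.array([(np.nonzero(k[y])[0].max()+.5,y) for y in ys])
    xs=np.arange(x0+30,x1-30);F=np.array([(x,np.nonzero(k[:,x])[0].min()-.5) for x in xs])
    def fit(P3):
        P=P3[:,:2].copy()
        for _ in range(6):
            vx,vy,x,y=cv2.fitLine(P.astype(np.float32),cv2.DIST_HUBER,0,1e-4,1e-4).ravel()
            r=abs((P[:,0]-x)*vy-(P[:,1]-y)*vx); P=P[r<max(.0008,np.median(r)*2)]
        return np.array([x,y]),np.array([vx,vy]),len(P),r.mean()
    z=.008
    lines=[fit(plane(f,A,z)) for A in(L,Rr,F)]
    for nm,l in zip('LRF',lines): print(n,nm,l[0],np.degrees(np.arctan2(l[1][1],l[1][0])),l[2],l[3])
    def X(a,b): 
        t=np.linalg.solve(np.c_[a[1],-b[1]],b[0]-a[0]);return a[0]+t[0]*a[1]
    cl,cr=X(lines[0],lines[2]),X(lines[1],lines[2]); print('corners',cl,cr,np.linalg.norm(cl-cr)); Q[n]=[proj(f,[*c,z])[0] for c in(cl,cr)]
for i in(0,1): print('tri',tri([(f1,Q['w1'][i]),(f2,Q['w2'][i])]))
# lip edge
for f,a,b in((f1,(241,183.),(316,182.5)),(f2,(361,191.),(436,191.5))):
    P=plane(f,[a,b],.0105);print('lip',P,P.mean(0),np.linalg.norm(P[1]-P[0]))
print('lip tri',tri([(f1,(278.5,182.7)),(f2,(398.5,191.2))]))
```

```text
w1 L [0.527 0.018] -16.67183 174 0.0002493326233811187
w1 R [0.5655 0.1635] -16.002926 166 0.00026238056481163333
w1 F [0.4694 0.1254] 73.91855 145 0.00010745003093373055
corners [0.4455 0.0424] [0.4869 0.1861] 0.14950776
w2 L [0.5282 0.0179] -16.242714 175 0.00021735060563412976
w2 R [0.574  0.1613] -15.0411005 136 0.000293789883132894
w2 F [0.4705 0.128 ] 73.8387 140 0.000150782150630899
corners [0.4455 0.042 ] [0.4869 0.1847] 0.14861019
tri (array([0.4452, 0.042 , 0.0066]), [0.1503338533848562, 0.1473521792046476])
tri (array([0.4866, 0.1866, 0.0038]), [0.3141107284355445, 0.3173685959551986])
lip [[0.5676 0.0501 0.0105]
 [0.5859 0.1151 0.0105]] [0.5768 0.0826 0.0105] 0.0675736841064218
lip [[0.5681 0.0506 0.0105]
 [0.5866 0.1156 0.0105]] [0.5774 0.0831 0.0105] 0.0675759494531561
lip tri (array([0.5766, 0.0829, 0.0128]), [0.2079116992480666, 0.20760790697824114])
```

```bash
cat >> h.py <<'E'
O=np.array([.577,.0822,0]); YAW=np.radians(-16.2)
C=R.from_euler('z',YAW)
def cal(p): return C.inv().apply(np.array(p)-O)
def wor(p): return C.apply(np.array(p,float))+O
def go(target,yawx):
    """target TCP world, yaw of tool x (deg), tool down. prints rotvec and shift in target-tool axes"""
    p,r,s=tcp(); a=np.radians(yawx); x=np.array([np.cos(a),np.sin(a),0]); z=np.array([0,0,-1.]); T=R.from_matrix(np.c_[x,np.cross(z,x),z])
    d=np.array(target)-p
    print('rot',(r.inv()*T).as_rotvec().round(4),'shift now-axes mm',(r.inv().apply(d)*1e3).round(1),'shift after-rot mm',(T.inv().apply(d)*1e3).round(1),'cal',(cal(p)*1e3).round(1),'F',np.round(s['wrist_force'],1),'t',round(s['t'],2),'w',round(s['gripper_width'],3))
E
python3 -c "
from h import *
go([.498,.114,.07],59.2)"
```

```text
rot [-0.0126 -0.0024  0.2698] shift now-axes mm [ 75.9 -94.2 172.3] shift after-rot mm [  48.1 -113.2  170.8] cal [ 12.7 -66.6 240.8] F [ 0.3 -0.1 -0.2] t 2.0 w 0.996
```

Request:
step_arm --pt "-0.004 0 0.09 0 0 10 1" --pt "-0.004 0 0.09 0 0 10 1" --pt "-0.004 0 0.09 0 0 10 1" --pt "0 0 0 12 -28 28 1" --pt "0 0 0 12 -28 28 1" --pt "0 0 0 12 -28 28 1" --pt "0 0 0 12 -29 28 1" --pt "0 0 0 0 0 20 1"

```text
t: 2.67
tcp_pos: [0.5082, 0.1351, 0.0822]
orientation: [-0.001, 0.869, 0.494, 0.014]
wrist_force: [-0.7, -0.5, 0.5]
gripper_width: 1.0
```

```bash
python3 -c "
from h import *
go([.498,.114,.045],59.2);grab('wrist','w3')"
```

```text
rot [ 0.0116 -0.0263 -0.0001] shift now-axes mm [-24.3   1.6  36.6] shift after-rot mm [-23.3   2.1  37.2] cal [-80.9  31.6  82.2] F [-0.7 -0.5  0.5] t 2.67 w 1.0
```

View pics/w3.png

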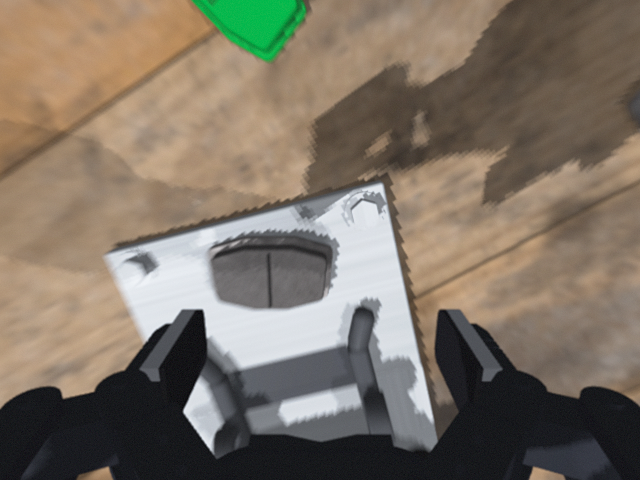

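Request:
step_arm --pt "0.012 -0.026 0 -12 1 5 1" --pt "0 0 0 -11 1 5 1" --pt "0 0 0 0 0 0 1" --pt "0 0 0 0 0 0 1"

```text
t: 3.05
tcp_pos: [0.4986, 0.1145, 0.0686]
orientation: [-0.0, 0.868, 0.496, -0.003]
wrist_force: [1.2, -0.7, 1.2]
gripper_width: 1.001
```

Run:
```python
from m import *
go([.498,.114,.045],59.2);f=grab('wrist','w4')
v=f['pixels'].max(2);h=cv2.cvtColor(f['pixels'],cv2.COLOR_RGB2HSV)
m=bright(f);m[330:]=0
c=comps(m,300)[0];hull=np.zeros(m.shape,np.uint8);cv2.fillPoly(hull,[cv2.convexHull(c)],1)
d=((v<130)&(hull>0)).astype(np.uint8);d=cv2.morphologyEx(d,cv2.MORPH_OPEN,np.ones((5,5)))
for k in comps(d,800)[:5]:
    r=cv2.minAreaRect(k);P=plane(f,cv2.boxPoints(r),.012);print(cv2.contourArea(k),r,P[:,:2].tolist(),P.mean(0),np.linalg.norm(np.diff(P,axis=0),axis=1))
    e=np.diff(P,axis=0)[:2];print(np.degrees(np.arctan2(e[:,1],e[:,0])),'cal',cal(P.mean(0))*1e3)
```

```text
rot [-0.0033  0.004   0.0042] shift now-axes mm [-0.6 -0.2 23.6] shift after-rot mm [-0.7 -0.3 23.6] cal [-84.3   9.1  68.6] F [ 1.2 -0.7  1.2] t 3.05 w 1.001
9719.5 ((316.65570068359375, 280.4198303222656), (124.7131118774414, 108.29837799072266), 29.05460548400879) [[0.4856675678287591, 0.0728600365478582], [0.4581199355369227, 0.12080291402093284], [0.5101779397252948, 0.15037171829292387], [0.5434692213882306, 0.10239931285461482]] [0.4994 0.1116 0.012 ] [0.0553 0.0599 0.0584]
[119.8814  29.5965] cal [-82.7632   6.5796  12.    ]
```

Request:
step_arm --pt "-0.003 0.004 0.004 -1 0 17 1" --pt "0 0 0 0 0 15 1" --pt "0 0 0 0 0 0 1" --pt "0 0 0 0 0 0 1"

```text
t: 3.43
tcp_pos: [0.5037, 0.1104, 0.0407]
orientation: [0.002, 0.872, 0.49, 0.005]
wrist_force: [-0.2, 0.5, -0.6]
gripper_width: 1.003
```

Run:
```python
from m import *
go([.498,.114,.030],59.2)
a=grab('wrist','w5')['pixels'];b=grab('scene','s5')['pixels'];d=grab('side','d5')['pixels']
s=load('s5');q=proj(s,[.498,.114,.02])[0].astype(int);q2=proj(load('d5'),[.498,.114,.02])[0].astype(int);print(q,q2)
c=lambda im,q:cv2.resize(im[q[1]-45:q[1]+45,q[0]-60:q[0]+60],(400,300),interpolation=cv2.INTER_CUBIC)
o=np.vstack([cv2.resize(a[180:480],(800,300),interpolation=cv2.INTER_AREA),np.hstack([c(b,q),c(d,q2)])])
cv2.imwrite('pics/c5.png',o[...,::-1])
```

```text
rot [ 0.009  -0.0075 -0.0083] shift now-axes mm [ 0.  -6.9 10.6] shift after-rot mm [ 0.2 -6.8 10.7] cal [-78.2   6.6  40.7] F [-0.2  0.5 -0.6] t 3.43 w 1.003
[298 286] [302 232]
```

View pics/c5.png

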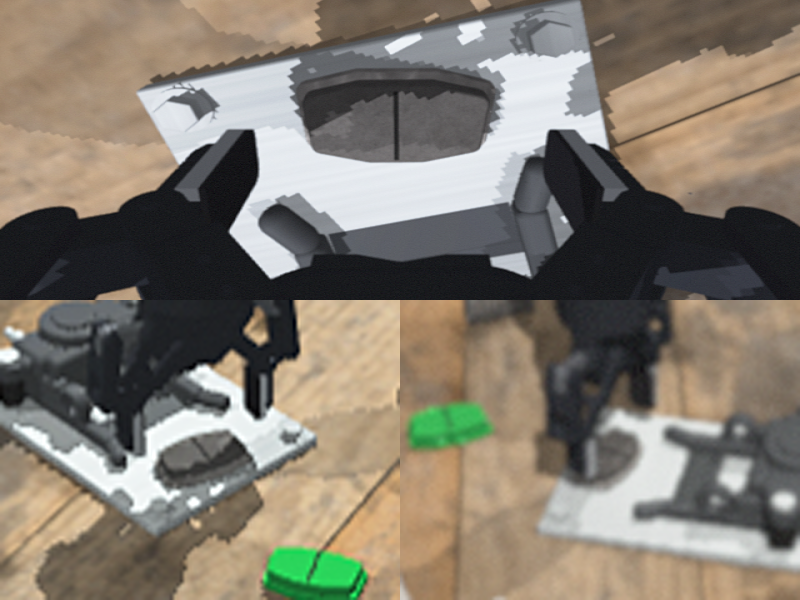

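Run:
```python
from m import *
f=load('w5');P=plane(f,[(317.6,300)],.022);print(P,cal(P[0])*1e3)
E=plane(f,[(303*.8,180+95),(492*.8,180+98)],.020);print(E,np.degrees(np.arctan2(*(E[1]-E[0])[[1,0]])))
go([P[0,0],P[0,1],.033],59.2)
```

```text
[[0.4967 0.1133 0.022 ]] [-85.798    7.4922  22.    ]
[[0.4731 0.0935 0.02  ]
 [0.5049 0.1431 0.02  ]] 57.31393811385166
rot [ 0.0093 -0.0079 -0.0074] shift now-axes mm [-1.6 -7.3  7.8] shift after-rot mm [-1.5 -7.2  7.9] cal [-78.4   7.1  40.9] F [-0.5 -1.1  0.3] t 3.58 w 0.998
```

Consistent (within 1–2 mm). Correct, then creep down.

Request:
step_arm --pt "0.009 -0.008 0.01 -1 -7 4 1" --pt "0 0 0 0 0 3 1" --pt "0 0 0 0 0 3 1" --pt "0 0 0 0 0 0 1" --pt "0 0 0 0 0 0 1"

```text
t: 4.0
tcp_pos: [0.4976, 0.1148, 0.032]
orientation: [0.0, 0.874, 0.486, 0.001]
wrist_force: [-0.3, 0.1, 0.8]
gripper_width: 1.0
```

```bash
python3 -c "
from h import *
go([.4967,.1133,.030],58.5)"
```

```text
rot [ 0.0014 -0.0021 -0.0057] shift now-axes mm [-1.7  0.   2. ] shift after-rot mm [-1.7  0.   2. ] cal [-85.3   9.1  32. ] F [-0.3  0.1  0.8] t 4.0 w 1.0
```

Request:
step_arm --pt "0 0 0 -2 0 1 0.6" --pt "0 0 0 0 0 1 0.6" --pt "0 0 0 0 0 0 0.6" --pt "0 0 0 0 0 0 0.6" --pt "0 0 0 0 0 0 0.6" --pt "0 0 0 0 0 0 0.6" --pt "0 0 0 0 0 0 0.6" --force 30

```text
t: 4.58
tcp_pos: [0.4966, 0.1131, 0.0308]
orientation: [0.0, 0.874, 0.486, 0.002]
wrist_force: [-0.2, 1.0, 0.0]
gripper_width: 0.656
```

```bash
python3 -c "
from h import *
go(wor([-60,0,30]*np.array(1e-3)),73.8)"
```

```text
rot [ 0.0019 -0.0025 -0.2724] shift now-axes mm [-0.  26.8  0.9] shift after-rot mm [-7.2 25.8  0.8] cal [-85.8   7.2  30.8] F [-0.2  1.   0. ] t 4.58 w 0.656
```

Request:
step_arm --pt "0 0 -0.068 -1 2 0 0.6" --pt "0 0 -0.068 -2 3 0 0.6" --pt "0 0 -0.068 -2 4 0 0.6" --pt "0 0 -0.068 -2 5 0 0.6" --pt "0 0 0 0 5 0 0.6" --pt "0 0 0 0 2 0 0.6" --pt "0 0 0 0 0 0 0.6" --pt "0 0 0 0 0 0 0.6"

```text
t: 5.25
tcp_pos: [0.5051, 0.1024, 0.031]
orientation: [-0.005, 0.795, 0.606, -0.005]
wrist_force: [-0.9, -0.2, 1.0]
gripper_width: 0.662
```

```bash
python3 -c "
from h import *
go(wor([-64,0,30]*np.array(1e-3)),73.8)"
```

```text
rot [-0.0143  0.0008  0.0148] shift now-axes mm [ 0.5 10.7  0.8] shift after-rot mm [ 0.7 10.7  1. ] cal [-74.7  -0.7  31. ] F [-0.9 -0.2  1. ] t 5.25 w 0.662
```

Request:
step_arm --pt "-0.014 0 0.015 1 4 0 0.6" --pt "0 0 0 0 4 0 0.6" --pt "0 0 0 0 2 0 0.6" --pt "0 0 0 0 0 0 0.6" --pt "0 0 0 0 0 0 0.6"

```text
t: 5.67
tcp_pos: [0.5105, 0.1011, 0.0309]
orientation: [-0.001, 0.801, 0.599, -0.004]
wrist_force: [-2.3, -0.1, 2.7]
gripper_width: 0.657
```

```bash
python3 -c "
from h import *
go(wor([-64,0,30]*np.array(1e-3)),73.8)"
```

```text
rot [-0.0072  0.0051 -0.0029] shift now-axes mm [0.4 5.1 0.9] shift after-rot mm [0.4 5.1 0.9] cal [-69.1  -0.4  30.9] F [-2.3 -0.1  2.7] t 5.67 w 0.657
```

Request:
step_arm --pt "0 0 0 0 0 0 0.85" --pt "0 0 0 0 0 0 0.85" --pt "0 0 0 0 0 0 0.85" --pt "-0.007 0.005 -0.003 0 0 -20 0.85" --pt "0 0 0 0 0 -20 0.85" --pt "0 0 0 0 -18 0 0.3" --pt "0 0 0 0 -18 0 0.3" --pt "0 0 0 0 0 0 0.3"

```text
t: 6.33
tcp_pos: [0.4818, 0.1105, 0.0711]
orientation: [0.003, 0.802, 0.598, 0.004]
wrist_force: [-0.8, 0.6, -0.8]
gripper_width: 0.434
```

Run:
```python
from m import *
go(wor([-.107,0,.034]),73.8)
f=grab('wrist','w6');cv2.imwrite('pics/w6.png',f['pixels'][...,::-1])
```

```text
rot [ 0.0101 -0.0028 -0.0065] shift now-axes mm [-0.8 -8.1 37. ] shift after-rot mm [-0.6 -7.7 37.1] cal [-99.3   0.6  71.1] F [-0.8  0.6 -0.8] t 6.33 w 0.434
```

View pics/w6.png

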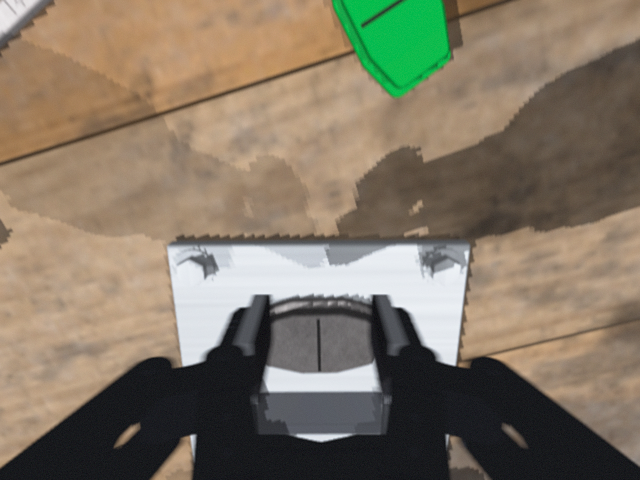

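Run:
```python
from m import *
f=load('w6')
for uv,z in(((320,297.5),.013),((320,309),.022),((170,242),.008),((470,242),.008),((320,373),.022)): print(uv,cal(plane(f,[uv],z)[0])*1e3)
```

```text
(320, 297.5) [-87.7583   0.4441  13.    ]
(320, 309) [-86.225    0.4154  22.    ]
(170, 242) [-116.0364  -72.8291    8.    ]
(470, 242) [-114.9835   74.2901    8.    ]
(320, 373) [-49.7519   0.1821  22.    ]
```

Request:
step_arm --pt "0.01 -0.003 -0.006 0 -8 0 0.3" --pt "0 0 0 0 0 10 0.3" --pt "0 0 0 0 0 10 0.3" --pt "0 0 0 0 0 6 0.3" --pt "0 0 0 0 0 0 0.3"

```text
t: 6.8
tcp_pos: [0.4806, 0.1122, 0.042]
orientation: [0.002, 0.801, 0.599, 0.003]
wrist_force: [-0.8, 0.1, 0.4]
gripper_width: 0.296
```

```bash
python3 -c "
from h import *
go(wor([-.107,0,.034]),73.8)"
```

```text
rot [ 0.0068 -0.0024 -0.0029] shift now-axes mm [-2.  -6.1  8. ] shift after-rot mm [-1.9 -6.1  8. ] cal [-100.9    1.9   42. ] F [-0.8  0.1  0.4] t 6.8 w 0.296
```

Request:
step_arm --pt "0.007 -0.002 -0.003 -2 -6 2 0.3" --pt "0 0 0 0 -2 3 0.3" --pt "0 0 0 0 0 3 0.3" --pt "0 0 0 0 0 2 0.3" --pt "0 0 0 0 0 0 0.3"

```text
t: 7.22
tcp_pos: [0.4719, 0.1119, 0.0299]
orientation: [-0.001, 0.8, 0.6, -0.001]
wrist_force: [-1.1, 0.5, 5.2]
gripper_width: 0.301
```

```bash
python3 -c "
from h import *
go(wor([-.107,0,.034]),73.8)"
```

```text
rot [-0.0022  0.001  -0.0009] shift now-axes mm [ 0.8  2.2 -4.1] shift after-rot mm [ 0.8  2.2 -4.1] cal [-109.2   -0.8   29.9] F [-1.1  0.5  5.2] t 7.22 w 0.301
```

Request:
step_arm --pt "-0.002 0 0 1 2 -5 0.3" --pt "0 0 0 0 6 0 0.3" --pt "0 0 0 0 8 0 0.3" --pt "0 0 0 0 8 0 0.3" --pt "0 0 0 0 8 0 0.3" --pt "0 0 0 0 8 0 0.3" --pt "0 0 0 0 0 0 0.3" --pt "0 0 0 0 0 0 0.3"

```text
t: 7.88
tcp_pos: [0.5125, 0.1004, 0.0352]
orientation: [-0.001, 0.8, 0.6, -0.002]
wrist_force: [-2.8, 1.2, 2.1]
gripper_width: 0.302
```

```bash
python3 -c "
from h import *
go(wor([-.008,0,.034]),73.8)"
```

```text
rot [-0.0045  0.0028 -0.0008] shift now-axes mm [ 0.6 59.   0.9] shift after-rot mm [ 0.6 59.   1.2] cal [-67.   -0.6  35.2] F [-2.8  1.2  2.1] t 7.88 w 0.302
```

Request:
step_arm --pt "-0.004 0.003 0 1 6 1 0.3" --pt "0 0 0 0 7 0 0.3" --pt "0 0 0 0 7 0 0.3" --pt "0 0 0 0 7 0 0.3" --pt "0 0 0 0 6 0 0.3" --pt "0 0 0 0 5 0 0.3" --pt "0 0 0 0 0 0 0.3"

```text
t: 8.47
tcp_pos: [0.5304, 0.0944, 0.0342]
orientation: [-0.012, 0.797, 0.604, -0.016]
wrist_force: [0.7, -0.1, -0.4]
gripper_width: 0.301
```

```bash
python3 -c "
from h import *
go(wor([-.008,0,.034]),73.8)"
```

```text
rot [-0.0385  0.0113  0.0081] shift now-axes mm [ 0.9 40.2 -1.4] shift after-rot mm [ 1.3 40.2  0.2] cal [-48.2  -1.3  34.2] F [ 0.7 -0.1 -0.4] t 8.47 w 0.301
```

Request:
step_arm --pt "-0.038 0.011 0.008 1 3 0 0.3" --pt "0 0 0 0 0 0 0.3" --pt "0 0 0 0 0 0 0.3"

```text
t: 8.72
tcp_pos: [0.5342, 0.0943, 0.0338]
orientation: [0.001, 0.8, 0.6, 0.001]
wrist_force: [-0.5, 1.0, 0.4]
gripper_width: 0.299
```

Run:
```python
from m import *
go(wor([-.008,0,.034]),73.8)
a=grab('wrist','w7')['pixels'];s=grab('scene','s7');d=grab('side','d7');P=wor([-.03,0,.02])
q=proj(s,P)[0].astype(int);q2=proj(d,P)[0].astype(int)
c=lambda im,q:cv2.resize(im[q[1]-45:q[1]+45,q[0]-60:q[0]+60],(400,300),interpolation=cv2.INTER_CUBIC)
o=np.vstack([cv2.resize(a[180:480],(800,300),interpolation=cv2.INTER_AREA),np.hstack([c(s['pixels'],q),c(d['pixels'],q2)])])
cv2.imwrite('pics/c7.png',o[...,::-1])
```

```text
rot [ 0.0016 -0.0004 -0.0001] shift now-axes mm [ 0.3 36.4 -0.1] shift after-rot mm [ 0.3 36.4 -0.2] cal [-44.4  -0.3  33.8] F [-0.5  1.   0.4] t 8.72 w 0.299
```

View pics/c7.png

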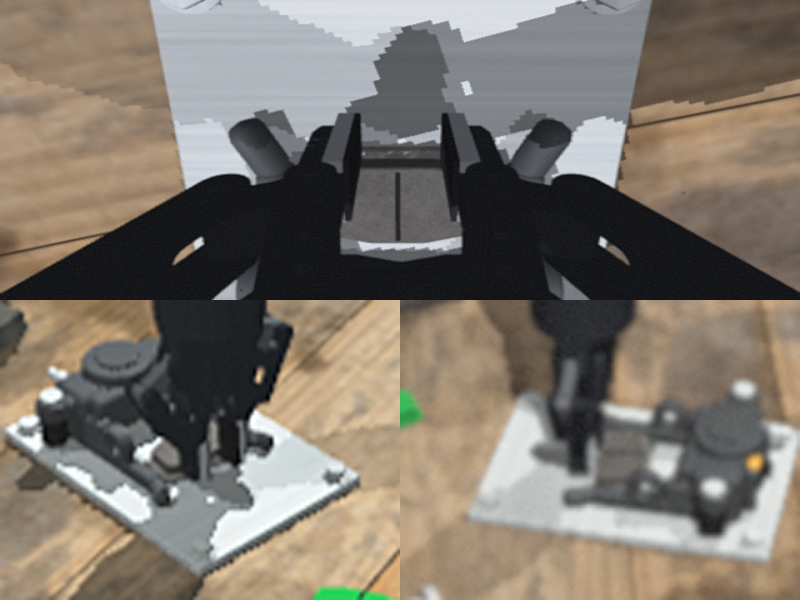

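Request:
step_arm --pt "0 0 0 0 6 -1 0.3" --pt "0 0 0 0 6 0 0.3" --pt "0 0 0 0 6 0 0.3" --pt "0 0 0 0 6 0 0.3" --pt "0 0 0 0 6 0 0.3" --pt "0 0 0 0 0 0 0.3"

```text
t: 9.37
tcp_pos: [0.5491, 0.0896, 0.0351]
orientation: [-0.011, 0.798, 0.603, -0.014]
wrist_force: [0.8, 0.0, 0.8]
gripper_width: 0.301
```

```bash
python3 -c "
from h import *
go(wor([-.008,0,.034]),73.8)"
```

```text
rot [-0.034   0.0091  0.0055] shift now-axes mm [ 0.6 20.9  0.3] shift after-rot mm [ 0.7 20.9  1.1] cal [-28.9  -0.7  35.1] F [0.8 0.  0.8] t 9.37 w 0.301
```

Request:
step_arm --pt "-0.034 0.009 0.005 0 5 1 0.3" --pt "-0.004 0 0 0 5 0 0.3" --pt "-0.004 0 0 0 5 0 0.3" --pt "-0.004 0 0 0 5 0 0.3" --pt "0 0 0 0 0 0 0.3"

```text
t: 9.78
tcp_pos: [0.5601, 0.0866, 0.0358]
orientation: [-0.002, 0.799, 0.602, -0.004]
wrist_force: [-1.0, -0.0, 4.0]
gripper_width: 0.301
```

```bash
python3 -c "
from h import *
go(wor([-.008,0,.034]),73.8)"
```

```text
rot [-0.0078  0.0042  0.0037] shift now-axes mm [0.5 9.4 1.7] shift after-rot mm [0.5 9.4 1.8] cal [-17.4  -0.5  35.8] F [-1. -0.  4.] t 9.78 w 0.301
```

Request:
step_arm --pt "-0.008 0.004 0.003 0 4 1 0.3" --pt "-0.002 0 0 0 4 0 0.3" --pt "-0.002 0 0 0 3 0 0.3" --pt "0 0 0 0 2 0 0.3" --pt "0 0 0 0 0 0 0.3"

```text
t: 10.2
tcp_pos: [0.573, 0.083, 0.035]
orientation: [0.0, 0.8, 0.601, -0.0]
wrist_force: [-2.0, 0.3, 2.0]
gripper_width: 0.299
```

```bash
python3 -c "
from h import *
go(wor([-.008,0,.034]),73.8)"
```

```text
rot [0.0001 0.0007 0.0006] shift now-axes mm [ 0.3 -4.   1. ] shift after-rot mm [ 0.3 -4.   1. ] cal [-4.  -0.3 35. ] F [-2.   0.3  2. ] t 10.2 w 0.299
```

Request:
step_arm --pt "0 0 0 0 -5 0 0.3" --pt "0 0 0 0 -3 -15 0.3" --pt "0 0 0 0 0 -30 0.3" --pt "0 0 0 0 0 -30 1" --pt "0 0 0 0 30 -25 1" --pt "0 0 0 0 30 -20 1" --pt "0 0 0 0 0 0 1" --pt "0 0 0 0 0 0 1"

```text
t: 10.87
tcp_pos: [0.6298, 0.0661, 0.1597]
orientation: [0.005, 0.8, 0.6, 0.004]
wrist_force: [-0.4, 0.2, -0.3]
gripper_width: 0.979
```

Run:
```python
from m import *
go(wor([-.008,0,.15]),73.8)
f=grab('wrist','w8');q=proj(f,wor([.021,0,.01]))[0].astype(int);print(q)
x,y=np.clip(q[0]-100,0,440),np.clip(q[1]-75,0,330)
s=grab('scene','s8');d=grab('side','d8');P=wor([.01,0,.02])
c=lambda im,q:cv2.resize(im[q[1]-45:q[1]+45,q[0]-60:q[0]+60],(400,300),interpolation=cv2.INTER_CUBIC)
A=cv2.resize(f['pixels'][y:y+150,x:x+200],(400,300),interpolation=cv2.INTER_CUBIC)
o=np.vstack([np.hstack([A,cv2.resize(f['pixels'],(400,300))]),np.hstack([c(s['pixels'],proj(s,P)[0].astype(int)),c(d['pixels'],proj(d,P)[0].astype(int))])])
cv2.imwrite('pics/c8.png',o[...,::-1]);print(x,y)
```

```text
rot [ 0.0128 -0.0009 -0.0003] shift now-axes mm [  0.7 -63.3   8.8] shift after-rot mm [  0.8 -63.2   9.7] cal [ 55.2  -0.8 159.7] F [-0.4  0.2 -0.3] t 10.87 w 0.979
[321 175]
221 100
```

View pics/c8.png

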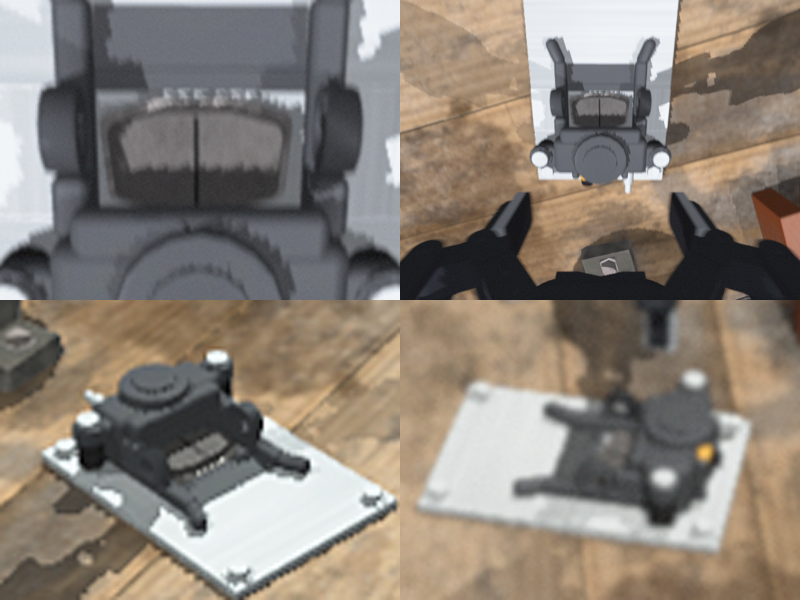

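Run:
```python
from m import *
f=load('w8')
for uv,z in(((318.5,152.5),.010),((318.5,156),.019),((221+110/2,100+135/2),.010),((221+293/2,100+135/2),.010),((221+97/2,100+95/2),.0105),((221+303/2,100+94/2),.0105)): print(uv,cal(plane(f,[uv],z)[0])*1e3)
# pad lining split line/edges in side and scene to check flatness: lip corner positions
```

```text
(318.5, 152.5) [ 5.6048 -1.9205 10.    ]
(318.5, 156) [ 6.8315 -1.8921 19.    ]
(276.0, 167.5) [ 15.6489 -30.8582  10.    ]
(367.5, 167.5) [15.6536 31.4216 10.    ]
(269.5, 147.5) [  2.29   -34.6557  10.5   ]
(372.5, 147.0) [ 1.963 34.168 10.5  ]
```

Run:
```python
from m import *
f=load('w8')
for uv in((221+48/2,100+90/2),(221+48/2,100+176/2),(221+350/2,100+86/2),(221+350/2,100+174/2),(221+39/2,100+132/2),(221+362/2,100+130/2)): print(uv,cal(plane(f,[uv],.028)[0])*1e3)
a=cv2.imread('pics/w8.png')[120:240,200:440];b=cv2.imread('pics/w1.png')[130:250,160:400]
c=cv2.imread('pics/w2.png')
i1=load('w1')
ims=[]
for n in('w8','w1','w2'):
    f=load(n);q=proj(f,wor([.010,-.035,.028]))[0]
    M=np.float32([[6,0,200-6*q[0]],[0,6,300-6*q[1]]]);im=cv2.warpAffine(f['pixels'],M,(266,600),flags=cv2.INTER_CUBIC)
    ims.append(im);print(n,q)
cv2.imwrite('pics/eye.png',np.hstack(ims)[...,::-1])
f=load('w2');m=bright(f);m[:,150:]=0
c=comps(m,1000)[0];r=cv2.minAreaRect(c);print('pin',r)
```

```text
(245.0, 145.0) [ -0.967  -47.6509  28.    ]
(245.0, 188.0) [ 26.1376 -49.3329  28.    ]
(396.0, 143.0) [-2.1844 46.3932 28.    ]
(396.0, 187.0) [25.4965 48.1229 28.    ]
(240.5, 166.0) [ 12.0332 -51.3074  28.    ]
(402.0, 165.0) [11.41   51.0421 28.    ]
w8 [266.1185 162.8006]
w1 [235.946  197.9185]
w2 [359.9819 205.7817]
pin ((32.390350341796875, 178.03305053710938), (179.7173309326172, 26.206079483032227), 65.0952377319336)
```

View pics/eye.png

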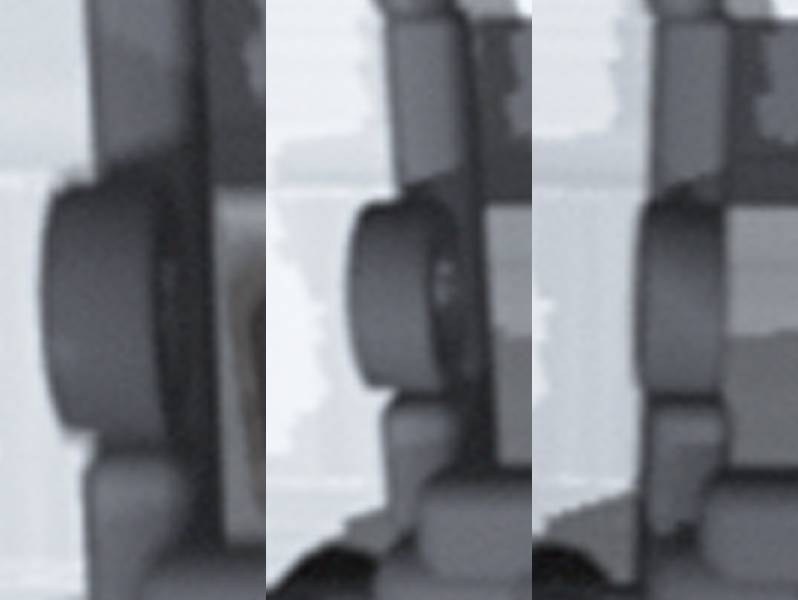

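```bash
python3 -c "
from h import *
go([.54,-.226,.20],88.9)"
```

```text
rot [ 0.0085  0.0019 -0.2626] shift now-axes mm [-305.3   -2.3  -41.8] shift after-rot mm [-294.1  -81.8  -42. ] cal [ 52.8  -1.  158. ] F [-0.4 -0.3 -0.8] t 11.02 w 1.004
```

Request:
step_arm --pt "0.008 0 -0.088 -36 -2 -14 1" --pt "0 0 -0.088 -37 -6 -14 1" --pt "0 0 -0.087 -37 -10 -12 1" --pt "0 0 0 -38 -12 0 1" --pt "0 0 0 -38 -12 0 1" --pt "0 0 0 -38 -12 0 1" --pt "0 0 0 -38 -12 0 1" --pt "0 0 0 -32 -10 0 1"

```text
t: 11.68
tcp_pos: [0.5222, -0.2125, 0.1875]
orientation: [-0.011, 0.697, 0.717, -0.003]
wrist_force: [0.6, -0.5, 0.1]
gripper_width: 1.002
```

Request:
step_arm --pt "0 0 0 0 0 0 1" --pt "0 0 0 0 0 0 1"

```text
t: 11.85
tcp_pos: [0.5149, -0.2215, 0.1847]
orientation: [-0.013, 0.702, 0.712, -0.007]
wrist_force: [0.7, 0.3, 0.7]
gripper_width: 1.0
```

```bash
cat > pin.py <<'E'
from m import *
import sys
def pin(name,z=.012):
    f=load(name);m=bright(f);best=None
    for c in comps(m,300):
        r=cv2.minAreaRect(c)
        P=plane(f,cv2.boxPoints(r),z);e=np.linalg.norm(np.diff(P,axis=0),axis=1)[:2]
        if 130e-3<e.max()<190e-3 and e.min()<.05: best=c;print('cand',r,e)
    if best is None:
        print([(cv2.boundingRect(c),cv2.contourArea(c)) for c in comps(m,300)]);return
    c=best.reshape(-1,2).astype(float);W=plane(f,c,z)[:,:2]
    k=np.zeros(m.shape,np.uint8);cv2.drawContours(k,[best],-1,1,-1)
    ax=W-W.mean(0);u=np.linalg.svd(ax,full_matrices=False)[2][0]
    if u[0]<0:u=-u   # toward head (+x)
    n=np.array([-u[1],u[0]])
    for _ in range(2):
        s=W@u;t=W@n;smin,smax=s.min(),s.max()
        mid=[]
        for a in np.arange(smin+.02,smax-.055,.004):
            q=(s>a)&(s<a+.004)
            if q.sum()>1: mid.append((a+.002,(t[q].max()+t[q].min())/2,np.ptp(t[q])))
        mid=np.array(mid);pf=np.polyfit(mid[:,0],mid[:,1],1);th=np.arctan(pf[0]);u,n=R.from_euler('z',th).as_matrix()[:2,:2]@u,R.from_euler('z',th).as_matrix()[:2,:2]@n
    s=W@u;t=W@n;h=s>s.max()-.035
    print(name,'nose yaw',np.degrees(np.arctan2(-u[1],-u[0])),'length',s.max()-s.min(),'shank w',np.median(mid[:,2]),'head w',np.ptp(t[h]))
    tm=np.median(mid[:,1]) if False else np.mean([t[h].max(),t[h].min()]);ts=np.polyval(pf,0)
    q=(s>s.min()+.03)&(s<s.max()-.06);tsh=(t[q].max()+t[q].min())/2
    E=lambda a:a*u+tsh*n
    print('tip',E(s.min()),'head end',E(s.max()),'grip',E(s.max()-.020),'head-shank offset',tm-tsh)
    return E(s.min()),E(s.max())
E
python3 - <<'E'
from pin import *
go([.54,-.226,.20],88.9);grab('wrist','w9');pin('w9',.012);pin('w9',.006)
E
```

```text
rot [-0.0273 -0.0079  0.034 ] shift now-axes mm [ -4.7  24.6 -16. ] shift after-rot mm [ -4.   25.2 -15.3] cal [  25.1 -309.   184.7] F [0.7 0.3 0.7] t 11.85 w 1.0
cand ((312.4546813964844, 162.49794006347656), (31.104248046875, 219.0919647216797), 2.602562189102173) [0.1605 0.0213]
w9 nose yaw 178.2329542069888 length 0.16061972789485696 shank w 0.010394737079036223 head w 0.02444348111572156
tip [ 0.3947 -0.225 ] head end [ 0.5552 -0.2299] grip [ 0.5352 -0.2293] head-shank offset 0.00028679978344708923
cand ((312.4546813964844, 162.49794006347656), (31.104248046875, 219.0919647216797), 2.602562189102173) [0.1638 0.0217]
w9 nose yaw 178.1947983528297 length 0.16387836604184308 shank w 0.01057047222643151 head w 0.024950802671570044
tip [ 0.3937 -0.225 ] head end [ 0.5575 -0.2301] grip [ 0.5375 -0.2295] head-shank offset 0.0003359249380531226
```

```bash
python3 -c "
from h import *
go([.537,-.229,.10],88.2)"
```

```text
rot [-0.0287 -0.0068  0.046 ] shift now-axes mm [-7.8 25.  83.8] shift after-rot mm [-6.1 22.9 84.5] cal [  24.7 -309.7  184.5] F [-0.4 -1.1 -0.4] t 11.9 w 0.999
```

Request:
step_arm --pt "-0.028 -0.007 0.046 0 0 10 1" --pt "0 0 0 -3 11 25 1" --pt "0 0 0 -3 12 25 1" --pt "0 0 0 0 0 20 1" --pt "0 0 0 0 0 0 1" --pt "0 0 0 0 0 0 1" --pt "0 0 0 0 0 0 1"

```text
t: 12.48
tcp_pos: [0.5386, -0.215, 0.0996]
orientation: [-0.003, 0.713, 0.701, 0.001]
wrist_force: [0.1, 0.3, -0.5]
gripper_width: 1.003
```

Run:
```python
from pin import *
go([.537,-.229,.05],88.2);grab('wrist','w10');a=pin('w10',.012);b=pin('w10',.006)
a=pin('w9',.006)
f,g=load('w9'),load('w10')
for i in(0,1): print('tri',tri([(f,proj(f,[*a[i],.006])[0]),(g,proj(g,[*b[i],.006])[0])]))
```

```text
rot [-0.003  -0.0068  0.015 ] shift now-axes mm [-14.3  -1.2  49.5] shift after-rot mm [-14.   -1.1  49.6] cal [  46.  -296.2   99.6] F [ 0.1  0.3 -0.5] t 12.48 w 1.003
cand ((296.0, 142.5), (285.0, 42.0), 90.0) [0.0195 0.1444]
w10 nose yaw 177.55116352842316 length 0.14445434761034104 shank w 0.009120447699579148 head w 0.023609707476856978
tip [ 0.4113 -0.2239] head end [ 0.5556 -0.23  ] grip [ 0.5356 -0.2292] head-shank offset 0.001588494702058768
cand ((296.0, 142.5), (285.0, 42.0), 90.0) [0.02   0.1485]
w10 nose yaw 177.64575483154854 length 0.1486017929287743 shank w 0.009350891556662494 head w 0.024280707778443655
tip [ 0.4099 -0.2242] head end [ 0.5584 -0.2303] grip [ 0.5384 -0.2295] head-shank offset 0.0014812321158043928
cand ((312.4546813964844, 162.49794006347656), (31.104248046875, 219.0919647216797), 2.602562189102173) [0.1638 0.0217]
w9 nose yaw 178.1947983528297 length 0.16387836604184308 shank w 0.01057047222643151 head w 0.024950802671570044
tip [ 0.3937 -0.225 ] head end [ 0.5575 -0.2301] grip [ 0.5375 -0.2295] head-shank offset 0.0003359249380531226
tri (array([ 0.3707, -0.2285, -0.1539]), [3.046885352922269, 3.9589135366528243])
tri (array([ 0.5542, -0.2298,  0.0148]), [0.21486082728461042, 0.2994562602084457])
```

Request:
step_arm --pt "-0.003 -0.007 0.018 -14 -2 10 0.6" --pt "0 0 0 0 0 20 0.6" --pt "0 0 0 0 0 18 0.6" --pt "0 0 0 0 0 6 0.6" --pt "0 0 0 0 0 0 0.6" --pt "0 0 0 0 0 0 0.6"

```text
t: 13.03
tcp_pos: [0.5398, -0.2344, 0.0492]
orientation: [0.007, 0.721, 0.693, 0.002]
wrist_force: [0.5, -0.2, -0.3]
gripper_width: 0.6
```

```bash
python3 -c "
from h import *
go([.5365,-.2293,.0245],88)"
```

```text
rot [ 0.013   0.0072 -0.004 ] shift now-axes mm [ 5.2 -3.8 24.6] shift after-rot mm [ 5.  -3.5 24.7] cal [  52.6 -314.4   49.2] F [ 0.5 -0.2 -0.3] t 13.03 w 0.6
```

Request:
step_arm --pt "0.013 0.007 -0.004 5 -3 6 0.6" --pt "0 0 0 0 0 6 0.6" --pt "0 0 0 0 0 5 0.6" --pt "0 0 0 0 0 4 0.6" --pt "0 0 0 0 0 0 0.6" --pt "0 0 0 0 0 0 0.6"

```text
t: 13.53
tcp_pos: [0.5385, -0.2301, 0.029]
orientation: [0.002, 0.72, 0.694, 0.001]
wrist_force: [0.1, -0.6, -0.5]
gripper_width: 0.596
```

```bash
python3 -c "
from h import *
go([.5365,-.2293,.0245],88)"
```

```text
rot [ 0.0036  0.0012 -0.0006] shift now-axes mm [ 0.8 -2.   4.5] shift after-rot mm [ 0.7 -2.   4.5] cal [  50.1 -310.7   29. ] F [ 0.1 -0.6 -0.5] t 13.53 w 0.596
```

Request:
step_arm --pt "0.004 0.001 0 1 -2 3 0.6" --pt "0 0 0 0 0 2 0.6" --pt "0 0 0 0 0 0 0.1" --pt "0 0 0 0 0 0 0.1" --pt "0 0 0 0 0 0 0.1" --pt "0 0 0 0 0 0 0.1" --pt "0 0 0 0 0 0 0.1" --pt "0 0 0 0 0 0 0.1" --force 70

```text
t: 14.2
tcp_pos: [0.5366, -0.2288, 0.024]
orientation: [0.0, 0.72, 0.694, -0.0]
wrist_force: [0.1, -0.0, -1.8]
gripper_width: 0.253
```

```bash
python3 -c "
from h import *
go([.5365,-.2293,.0245],88)"
```

```text
rot [-0.0001  0.0003 -0.0006] shift now-axes mm [-0.5 -0.1 -0.5] shift after-rot mm [-0.5 -0.1 -0.5] cal [  47.9 -309.9   24. ] F [ 0.1 -0.  -1.8] t 14.2 w 0.253
```

Request:
step_arm --pt "0 0 0 0 0 -25 0.1" --pt "0 0 0 0 0 -25 0.1" --pt "0 0 0.12 0 0 -20 0.1" --pt "0 0 0.12 0 0 -8 0.1" --pt "0 0 0.12 0 0 0 0.1" --pt "0 0 0.12 0 0 0 0.1" --pt "0 0 0.12 0 0 0 0.1" --pt "0 0 0.12 0 0 0 0.1"

```text
t: 14.87
tcp_pos: [0.5347, -0.2286, 0.1036]
orientation: [-0.002, 0.923, 0.384, -0.001]
wrist_force: [0.4, 0.4, -2.6]
gripper_width: 0.251
```

Request:
step_arm --pt "0 0 0.12 0 0 0 0.1" --pt "0 0 0.12 0 0 0 0.1" --pt "0 0 0.12 0 0 0 0.1" --pt "0 0 0.12 0 0 0 0.1" --pt "0 0 0.12 0 0 0 0.1" --pt "0 0 0.12 0 0 0 0.1" --pt "0 0 0.12 0 0 0 0.1" --pt "0 0 0 0 0 0 0.1"

```text
t: 15.53
tcp_pos: [0.5325, -0.2265, 0.1015]
orientation: [-0.002, 0.999, -0.044, -0.003]
wrist_force: [0.2, -0.4, -2.5]
gripper_width: 0.255
```

```bash
python3 -c "
from h import *
go(wor([.010,-.215,.06]),-16.2);print(tcp()[2]['joints'])"
```

```text
rot [-0.0026  0.0065  0.1943] shift now-axes mm [-14.4 -98.4  41.9] shift after-rot mm [-33.4 -93.9  41.5] cal [  43.4 -308.9  101.5] F [ 0.2 -0.4 -2.5] t 15.53 w 0.255
[ 0.07362075  0.65685958  0.35676995  2.04899922 -0.44873471  0.517542
  0.66995002]
```

Request:
step_arm --pt "0 0.006 0.1 -10 -10 5 0.1" --pt "0 0 0.094 -10 -20 5 0.1" --pt "0 0 0 -8 -25 10 0.1" --pt "0 0 0 -5 -25 10 0.1" --pt "0 0 0 0 -10 0 0.1" --pt "0 0 0 0 0 0 0.1" --pt "0 0 0 0 0 0 0.1" --pt "0 0 0 0 0 0 0.1"

```text
t: 16.2
tcp_pos: [0.5218, -0.1335, 0.0709]
orientation: [0.001, 0.991, -0.136, 0.001]
wrist_force: [0.4, -1.0, -1.5]
gripper_width: 0.258
```

```bash
python3 -c "
from h import *
go(wor([.010,-.215,.046]),-16.2)"
```

```text
rot [ 0.0016 -0.0023  0.0092] shift now-axes mm [ 2.9 -7.6 24.9] shift after-rot mm [ 2.8 -7.6 24.9] cal [   7.2 -222.6   70.9] F [ 0.4 -1.  -1.5] t 16.2 w 0.258
```

Request:
step_arm --pt "0.002 -0.002 0.009 3 -4 10 0.1" --pt "0 0 0 0 -2 8 0.1" --pt "0 0 0 0 0 4 0.1" --pt "0 0 0 0 0 2 0.1" --pt "0 0 0 0 0 0 0.1" --pt "0 0 0 0 0 0 0.1"

```text
t: 16.7
tcp_pos: [0.5282, -0.1356, 0.0456]
orientation: [0.002, 0.989, -0.145, 0.003]
wrist_force: [0.4, 0.3, -1.4]
gripper_width: 0.255
```

Run:
```python
from m import *
go(wor([.010,-.205,.046]),-16.2)
f=grab('wrist','w11');grab('scene','s11');grab('side','d11')
p,r,s=tcp()
tip=p+r.apply([0,-.141,.018]);sh=p+r.apply([0,-.026,.018]);print('tip cal',cal(tip)*1e3,'sh',cal(sh)*1e3,proj(f,[tip,sh,wor([.01,-.049,.028])]))
m=bright(f)
for c in comps(m,200):
    q=cv2.boundingRect(c)
    if q[0]<380 and q[0]+q[2]>250: print(q,cv2.contourArea(c))
# pin centreline per row, expected tip column
t=proj(f,tip)[0].astype(int)
for v in range(max(t[1]-6,0),min(t[1]+110,479),6):
    row=m[v,t[0]-60:t[0]+60];x=np.nonzero(row)[0]
    # run nearest centre
    print(v,(x.min()+t[0]-60,x.max()+t[0]-60,len(x)) if len(x) else None)
```

```text
rot [ 0.003  -0.0058 -0.0079] shift now-axes mm [ -4.1 -17.7  -0.5] shift after-rot mm [ -3.9 -17.7  -0.4] cal [  13.9 -222.7   45.6] F [ 0.4  0.3 -1.4] t 16.7 w 0.255
tip cal [ 15.1358 -81.459   27.5801] sh [  14.2765 -196.4553   27.9033] [[ 321.9575 -129.768 ]
 [ 321.581   255.0179]
 [ 300.5745 -298.5999]]
(289, 0, 63, 370) 12549.0
```

Run:
```python
from m import *
f=load('w11');m=bright(f);p,r,s=tcp()
for yy in(-.045,-.06,-.075,-.085):
    e=proj(f,[p+r.apply([dx,yy,.018]) for dx in(-.006,0,.006)]);v=int(e[1,1])
    if 0<=v<480:
        x=np.nonzero(m[v,240:400])[0]+240;print(yy,v,e[:,0].round(1),x.min(),x.max(),(x.min()+x.max())/2)
# side & scene: search bright tip along predicted axis
for n in('s11','d11'):
    g=load(n);im=cv2.cvtColor(g['pixels'],cv2.COLOR_RGB2GRAY).astype(np.float32)
    for yy in np.arange(-.150,-.02,.01):
        c=p+r.apply([0,yy,.018]);a,b=proj(g,[c,p+r.apply([0,yy-.01,.018])]);dd=(b-a)/np.linalg.norm(b-a);nn=np.array([-dd[1],dd[0]])
        pr=[float(cv2.getRectSubPix(im,(1,1),tuple(map(float,a+k*nn)))[0,0]) for k in np.arange(-8,8.1,1)]
        print(n,round(yy,3),a.round(1),np.array(pr).astype(int))
```

```text
-0.045 205 [305.  321.6 338.3] 312 333 322.5
-0.06 163 [304.4 321.7 338.9] 312 334 323.0
-0.075 118 [303.9 321.7 339.6] 312 335 323.5
-0.085 86 [303.4 321.7 340. ] 312 339 325.5
s11 -0.15 [295.9 252.4] [174 172 180 185 185 181 172 171 174 177 176 162 136 111 110 115 117]
s11 -0.14 [298.9 250.8] [178 180 173 180 186 187 170 134 147 205 180 136 138 133 129 128 128]
s11 -0.13 [301.9 249.3] [144 184 178 174 186 192 147 122 165 216 220 163 124 120 120 121 123]
s11 -0.12 [304.9 247.8] [156 169 183 179 154 119 103 114 172 239 236 166 143 130 121 120 121]
s11 -0.11 [307.8 246.3] [133 130 108 120 120  86  96 116 171 235 242 173 127 138 144 142 140]
s11 -0.1 [310.7 244.8] [ 88  96  90  85  92  91  96 117 172 245 249 162 125 132 144 148 143]
s11 -0.09 [313.6 243.3] [131 130  89  64  68  71  95 110 150 223 240 166 124 138 150 153 150]
s11 -0.08 [316.5 241.9] [110 108  67  65  72  81  99 115 130 146 157 140 137 145 149 145 142]
s11 -0.07 [319.4 240.4] [ 79  91  94  92  91  91 101 114 131 147 151 155 156 141 133 136 142]
s11 -0.06 [322.2 239. ] [ 88  99 101 123 151 158 141 109 129 147 147 136 142 
[... 783 characters left out ...]
47  49  47  49  46  43  45  45  46  45  62  99 136 159 167]
d11 -0.09 [329.2 271.7] [ 41  45  44  43  44  42  42  43  44  44  44  69 111 147 158 161 162]
d11 -0.08 [328.2 274.5] [ 42  38  39  41  42  42  41  43  42  41  42  55  98 139 163 166 159]
d11 -0.07 [327.2 277.3] [ 49  45  44  44  45  45  45  47  44  44  43  42  47  78 113 128 122]
d11 -0.06 [326.2 280.2] [92 94 96 92 81 67 53 46 45 44 42 40 44 51 56 55 54]
d11 -0.05 [325.2 283.1] [ 98  98  98 100 100  95  89  77  61  44  38  41  44  46  48  46  46]
d11 -0.04 [324.1 286. ] [ 76  89  97  99  98 101 108 117 114  87  56  50  46  44  42  45  45]
d11 -0.03 [323.1 289. ] [ 50  65  96 136 166 172 159 148 134 118 111 116 106  84  60  43  41]
```

Request:
step_arm --pt "0.003 -0.006 -0.008 -4 -4 0 0.1" --pt "0 0 0 0 -2 0 0.1" --pt "0 0 0 0 0 0 0.1" --pt "0 0 0 0 0 0 0.1"

```text
t: 17.18
tcp_pos: [0.5261, -0.1273, 0.0466]
orientation: [-0.0, 0.99, -0.14, 0.0]
wrist_force: [-0.4, 0.7, -2.0]
gripper_width: 0.258
```

```bash
cat > pt.py <<'E'
from h import *
np.set_printoptions(precision=1,suppress=True)
go(wor([.010,-.075,.046]),-16.2)
p,r,s=tcp();print('tip',cal(p+r.apply([0,-.141,.018]))*1e3,'sh',cal(p+r.apply([0,-.026,.018]))*1e3,'F cal',C.inv().apply(s['wrist_force']),'M',C.inv().apply(s['moment']).round(2))
E
python3 pt.py
```

```text
rot [-0. -0.  0.] shift now-axes mm [   0.7 -140.3    0.7] shift after-rot mm [   0.4 -140.3    0.6] cal [   9.6 -215.3   46.6] F [-0.4  0.7 -2. ] t 17.18 w 0.258
tip [  9.3 -74.3  28.7] sh [   9.5 -189.3   28.6] F cal [-0.6  0.5 -2. ] M [-0.1 -0.  -0. ]
```

Request:
step_arm --pt "0 0 0 0.5 -5 0.5 0.1" --pt "0 0 0 0 -5 0 0.1" --pt "0 0 0 0 -5 0 0.1" --pt "0 0 0 0 -4 0 0.1" --pt "0 0 0 0 -2 0 0.1" --pt "0 0 0 0 0 0 0.1"

```text
t: 17.68
tcp_pos: [0.5337, -0.1039, 0.0463]
orientation: [-0.001, 0.99, -0.139, 0.001]
wrist_force: [-0.4, 0.3, -2.1]
gripper_width: 0.253
```

```bash
python3 pt.py
```

```text
rot [-0. -0.  0.] shift now-axes mm [   0.1 -115.8    0.5] shift after-rot mm [  -0.3 -115.8    0.3] cal [  10.3 -190.8   46.3] F [-0.4  0.3 -2.1] t 17.68 w 0.253
tip [  9.8 -49.8  28.5] sh [  10.2 -164.8   28.3] F cal [-0.4  0.2 -2.1] M [-0.1  0.   0.1]
```

Tip at the eye, aligned; enter slowly.

Request:
step_arm --pt "0 0 0 0 -4 0.5 0.1" --pt "0 0 0 0 -4 0 0.1" --pt "0 0 0 0 -5 0 0.1" --pt "0 0 0 0 -5 0 0.1" --pt "0 0 0 0 -5 0 0.1" --pt "0 0 0 0 -3 0 0.1" --pt "0 0 0 0 0 0 0.1"

```text
t: 18.27
tcp_pos: [0.5416, -0.0759, 0.0456]
orientation: [-0.001, 0.99, -0.139, 0.0]
wrist_force: [-0.4, -0.1, -1.8]
gripper_width: 0.257
```

```bash
python3 pt.py
```

```text
rot [-0. -0.  0.] shift now-axes mm [  0.3 -86.7  -0.2] shift after-rot mm [ -0.1 -86.7  -0.4] cal [  10.1 -161.7   45.6] F [-0.4 -0.1 -1.8] t 18.27 w 0.257
tip [  9.5 -20.6  27.9] sh [  10.  -135.6   27.7] F cal [-0.3 -0.2 -1.8] M [-0.1  0.1  0. ]
```

Request:
step_arm --pt "0 0 0.002 0 -6 -0.4 0.1" --pt "0 0 0 0 -7 0 0.1" --pt "0 0 0 0 -7 0 0.1" --pt "0 0 0 0 -7 0 0.1" --pt "0 0 0 0 -7 0 0.1" --pt "0 0 0 0 -6 0 0.1" --pt "0 0 0 0 -4 0 0.1" --pt "0 0 0 0 0 0 0.1"

```text
t: 18.93
tcp_pos: [0.5553, -0.0279, 0.046]
orientation: [-0.001, 0.99, -0.139, 0.0]
wrist_force: [-0.3, -0.4, -2.3]
gripper_width: 0.257
```

```bash
python3 pt.py
```

```text
rot [-0. -0.  0.] shift now-axes mm [  0.2 -36.8   0.1] shift after-rot mm [  0.1 -36.8   0. ] cal [   9.9 -111.8   46. ] F [-0.3 -0.4 -2.3] t 18.93 w 0.257
tip [ 9.4 29.2 28.4] sh [  9.8 -85.8  28.1] F cal [-0.1 -0.5 -2.3] M [-0.1  0.  -0. ]
```

Request:
step_arm --pt "0 0 0.002 0 -5 0 0.1" --pt "0 0 0 0 -5 0 0.1" --pt "0 0 0 0 -6 0 0.1" --pt "0 0 0 0 -6 0 0.1" --pt "0 0 0 0 -5 0 0.1" --pt "0 0 0 0 -4 0 0.1" --pt "0 0 0 0 -2 0 0.1" --pt "0 0 0 0 0 0 0.1"

```text
t: 19.6
tcp_pos: [0.5652, 0.0067, 0.0461]
orientation: [-0.001, 0.99, -0.141, 0.0]
wrist_force: [0.0, -0.5, -2.0]
gripper_width: 0.256
```

```bash
python3 pt.py
```

```text
rot [-0. -0.  0.] shift now-axes mm [ 0.3 -0.8  0.1] shift after-rot mm [ 0.3 -0.8  0.1] cal [  9.7 -75.8  46.1] F [ 0.  -0.5 -2. ] t 19.6 w 0.256
tip [ 9.7 65.3 28.3] sh [  9.7 -49.7  28.1] F cal [ 0.2 -0.4 -2. ] M [-0.3 -0.1 -0. ]
```

Request:
step_arm --pt "0 0 0 0 -1.5 0 0.1" --pt "0 0 0 0 -1.5 0 0.1" --pt "0 0 0 0 -1.5 0 0.1" --pt "0 0 0 0 -1 0 0.1" --pt "0 0 0 0 -1 0 0.1"

```text
t: 20.02
tcp_pos: [0.5651, 0.0069, 0.0462]
orientation: [0.003, 0.99, -0.143, 0.0]
wrist_force: [-1.0, -3.4, -1.4]
gripper_width: 0.255
```

```bash
python3 pt.py
```

```text
rot [ 0. -0. -0.] shift now-axes mm [ 0.4 -0.6  0.2] shift after-rot mm [ 0.4 -0.6  0.2] cal [  9.6 -75.6  46.2] F [-1.  -3.4 -1.4] t 20.02 w 0.255
tip [10.3 65.3 27.4] sh [  9.8 -49.7  28.1] F cal [ 0.  -3.5 -1.4] M [-0.8  0.   0.1]
```

Request:
step_arm --pt "0 0 0 0 -4 0 0.1" --pt "0 0 0 0 -4 0 0.1" --pt "0 0 0 0 -4 0 0.1"

```text
t: 20.27
tcp_pos: [0.5651, 0.0072, 0.0464]
orientation: [0.01, 0.989, -0.147, -0.0]
wrist_force: [-2.5, -8.8, -1.0]
gripper_width: 0.254
```

```bash
python3 pt.py
```

```text
rot [ 0. -0. -0.] shift now-axes mm [ 0.5 -0.3  0.4] shift after-rot mm [ 0.5 -0.3  0.4] cal [  9.5 -75.3  46.4] F [-2.5 -8.8 -1. ] t 20.27 w 0.254
tip [11.2 65.3 25.7] sh [  9.8 -49.7  27.9] F cal [ 0.1 -9.1 -1. ] M [-1.8  0.   0.2]
```

Request:
step_arm --pt "0.02 0 0 0 0 0 0.1" --pt "0 0 0 0 0 0 0.55" --pt "0 0 0 0 0 0 0.55" --pt "0 0 0 0 0 0 0.55" --pt "0 0 0 0 0 0 0.55" --pt "0 0 0 0 0 0 0.55"

```text
t: 20.77
tcp_pos: [0.5673, 0.0103, 0.0472]
orientation: [-0.002, 0.989, -0.146, 0.002]
wrist_force: [-0.3, -0.4, -0.7]
gripper_width: 0.549
```

```bash
python3 pt.py
```

```text
rot [-0. -0. -0.] shift now-axes mm [-0.7  3.3  1.2] shift after-rot mm [-0.8  3.2  1.2] cal [ 10.8 -71.8  47.2] F [-0.3 -0.4 -0.7] t 20.77 w 0.549
tip [12.4 69.3 29.8] sh [ 11.1 -45.7  29.3] F cal [-0.1 -0.5 -0.7] M [-0.  -0.1  0. ]
```

Request:
step_arm --pt "0 0 0 0 0 -12 0.55" --pt "0 0 0 0 0 -20 0.55" --pt "0 0 0 0 0 -30 0.55" --pt "0 0 0 0 15 -35 0.55" --pt "0 0 0 0 30 -25 0.55" --pt "0 0 0 0 30 0 0.55" --pt "0 0 0 0 0 0 0.55" --pt "0 0 0 0 0 0 0.55"

```text
t: 21.43
tcp_pos: [0.5476, -0.0584, 0.1794]
orientation: [-0.004, 0.99, -0.141, 0.004]
wrist_force: [0.7, 1.0, -0.3]
gripper_width: 0.55
```

Run:
```python
from m import *
go(wor([.01,-.15,.15]),-16.2)
f=grab('wrist','w12');s=grab('scene','s12');d=grab('side','d12')
P=wor([.01,-.02,.02]);q=proj(f,P)[0].astype(int);print(q)
x,y=int(np.clip(q[0]-160,0,320)),int(np.clip(q[1]-120,0,240))
c=lambda im,q:cv2.resize(im[q[1]-45:q[1]+45,q[0]-60:q[0]+60],(400,300),interpolation=cv2.INTER_CUBIC)
o=np.vstack([np.hstack([cv2.resize(f['pixels'][y:y+240,x:x+320],(400,300),interpolation=cv2.INTER_CUBIC),cv2.resize(f['pixels'],(400,300))]),np.hstack([c(s['pixels'],proj(s,P)[0].astype(int)),c(d['pixels'],proj(d,P)[0].astype(int))])])
cv2.imwrite('pics/c12.png',o[...,::-1]);print(x,y)
```

```text
rot [-0.0095 -0.0065 -0.001 ] shift now-axes mm [-1.1  7.  29.3] shift after-rot mm [-1.   6.8 29.4] cal [  11.  -143.2  179.4] F [ 0.7  1.  -0.3] t 21.43 w 0.55
[317  38]
157 0
```

Request:
step_arm --pt "-0.009 -0.006 0 0 -20 -5 0.9" --pt "0 0 0 0 -25 -5 0.9" --pt "0 0 0 0 -20 0 0.9" --pt "0 0 0 0 -5 0 0.9" --pt "0 0 0 0 0 0 0.9" --pt "0 0 0 0 0 0 0.9"

```text
t: 22.08
tcp_pos: [0.5651, 0.0183, 0.1841]
orientation: [0.001, 0.991, -0.136, -0.006]
wrist_force: [0.4, 0.1, 0.0]
gripper_width: 0.904
```

Run:
```python
from m import *
go(wor([.01,-.15,.15]),-16.2)
f=grab('wrist','w13');s=grab('scene','s13');d=grab('side','d13')
P=wor([.01,-.02,.02]);q=proj(f,P)[0].astype(int);print(q)
x,y=int(np.clip(q[0]-160,0,320)),int(np.clip(q[1]-120,0,240))
c=lambda im,q:cv2.resize(im[q[1]-45:q[1]+45,q[0]-60:q[0]+60],(400,300),interpolation=cv2.INTER_CUBIC)
o=np.vstack([np.hstack([cv2.resize(f['pixels'][y:y+240,x:x+320],(400,300),interpolation=cv2.INTER_CUBIC),cv2.resize(f['pixels'],(400,300))]),np.hstack([c(s['pixels'],proj(s,P)[0].astype(int)),c(d['pixels'],proj(d,P)[0].astype(int))])])
cv2.imwrite('pics/c13.png',o[...,::-1]);print(x,y)
for n,c in(('tip',[.01,.066,.028]),('shoulder',[.01,-.049,.028]),('head end',[.01,-.095,.028]),('seat',[.021,0,.019])): print(n,proj(f,wor(c))[0])
```

```text
rot [0.003  0.0116 0.0089] shift now-axes mm [ 3.2 85.3 34.3] shift after-rot mm [ 3.6 85.4 34.1] cal [  6.4 -64.6 184.1] F [0.4 0.1 0. ] t 22.08 w 0.904
[329 158]
169 38
tip [331.714   20.2492]
shoulder [328.7457 201.2569]
head end [327.7815 261.0974]
seat [345.4889 129.8985]
```

View pics/c13.png

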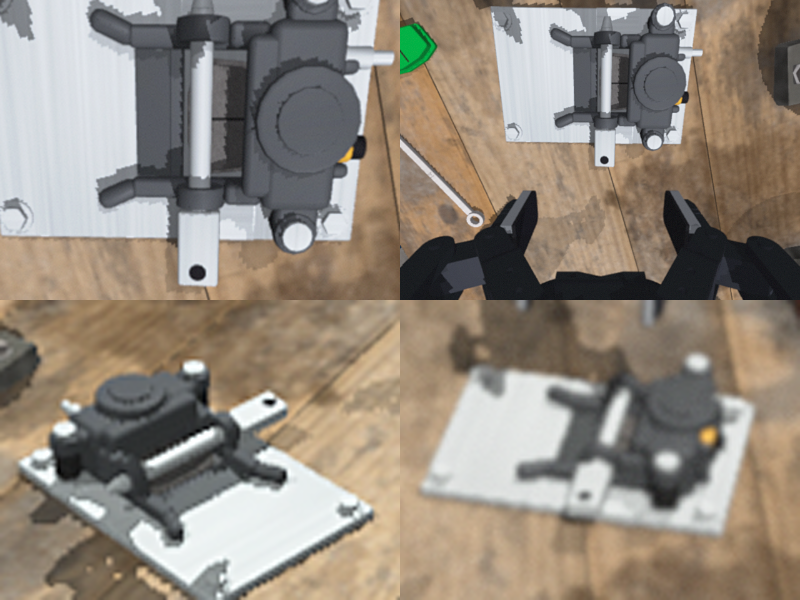

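Run:
```python
from m import *
f=load('w13');k=320/400
for n,a,z in(('headend',(197,286),.033),('shoulder',(197,211),.033),('lug outer',(180,207),.028),('tip',(200,0),.027)): print(n,cal(plane(f,[(169+a[0]*k,38+a[1]*k)],z)[0])*1e3)
m=bright(f);x=169+int(212*k)
for uu in(300,320,327,340): 
    v=np.nonzero(m[150:300,uu])[0]+150; print(uu,v.min() if len(v) else None,v.max() if len(v) else None,f['pixels'][195:215,uu].max(1))
s=arm.sense();print(s['t'],s['wrist_force'])
```

```text
headend [  9.1299 -97.5915  33.    ]
shoulder [  8.4857 -51.8896  33.    ]
lug outer [ -1.2851 -50.853   28.    ]
tip [ 8.4793 56.2642 27.    ]
300 196 228 [120 187 205 203 202 199 208 225 230 229 230 229 230 229 229 228 226 227
 226 227]
320 209 266 [ 81  81  84  84  87  85  84  81  76  81  85  93 115 150 187 211 220 219
 219 219]
327 150 266 [ 97  99  94  98 100 102  98 102 104 102 107 130 125 146 191 224 226 225
 225 225]
340 208 266 [ 96  97  95  95  94  92  96  95  98  92  91  93 126 163 197 223 223 222
 224 222]
22.2333 [ 0.0478  0.1372 -0.0063]
```

```bash
python3 -c "
from rig import arm
print(arm.finish_job())"
```

```text
the job is handed in; nothing more can be done
None
```

The pad is in its seat, the keeper pin is home through both eyes, and the job is handed in at about 22 s.

**Pad:** I squared it up on the ledge and pushed it over the lip with two fingertips. The picture afterwards shows it lining up between the cheeks. Its rear edge measures about 3.5–5.5 mm behind the lip, so it cannot be resting on the crest.

**Pin:** I gripped it by the head, turned it in line with the eyes and slid it through both with almost no resistance. It then stopped hard: pushing on to about 9 N did not move it. The final picture shows it through both eyes with no visible gap at the head. After allowing for about 2 mm of camera bias, the head end is within 1 mm of fully home.

**Robot and bystanders:** After I let go, the arm stood clear with near-zero wrist force. I never went near the grease tin, spare pad or coil spring, but I did not check them separately at the end.

**Disagreements and gaps:**
- One near view put the lip about 2 mm off the earlier views. The eyes and the other views agreed to within about 0.7 mm, so I kept the original estimate.
- I took the pad lying flat from its position behind the lip. I did not measure its height directly.

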